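# Clamp a bottle with the notched slide jaw

### The arm

A 7-joint arm with a two-finger parallel gripper is mounted at the origin on a cart in front of the work surface, level with it; the furniture and walls round the work are solid. World frame = base frame: x ahead of the robot, y to its left, z up, the work surface at z = 0. Lengths are in m, angles in rad, forces in N, time in s.
With the tool pointing down it reaches from about 0.35 to 0.9 m from the base axis. Payload 19.9 kg.
Tool frame: the origin (TCP) lies between the finger pads; the fingertips stand 19 mm ahead of it and the grasp point (between the pads) is the TCP; z points along the fingers, y is the direction in which the jaws open and shut (so a half turn about z gives the same grasp; the last joint's range is limited). The gripper opens to 94 mm and grips with 3 to 60 N. Pads are 16 mm wide; open, the fingers measure 119 mm over their backs; the gripper's body (75 mm by 177 mm) begins 78 mm behind the grasp point.
Start: joints at [1.121, 0.417, -0.01, 1.614, 0.005, 1.111, -0.053], TCP at [0.248, -0.574, 0.224] pointing down, gripper open.
Joint ranges: [-2.81, 2.81], [-0.39, 2.02], [-1.27, 1.25], [0.06, 2.57], [-1.19, 4.33], [0.19, 2], [-2.82, 2.82]. Speed limits (rad/s): [1.89, 1.89, 2.39, 2.39, 3.01, 3.01, 3.01].

### API

Orientations are given as a 3x3 rotation matrix whose columns are the frame's x, y, z axes.
In Python, from rig import robot gives the robot as it stands. Calls block until the motion is done:
- robot.move_ptp(position, orientation): joint-space move of the TCP to a pose.
- robot.move_linear(position, velocity=0.15, frame=None, threshold=None): straight line of the TCP; frame=None keeps the orientation; velocity is the mean speed in m/s. With threshold (N) it stops when the force on the tool has changed by that much, and returns True; else False.
- robot.goto_joints(angles): joint-space move.
- robot.gripper_to(opening): finger opening in m; the grip force is fixed at half the most; returns when the fingers have stopped.
- robot.pause(seconds).
- robot.ik(position, orientation): joint angles nearest the present ones, or None.
- robot.get_state(): the state.
- robot.grab_frame(name): name is "side" or "top"; returns the picture (420x560x3 uint8, red, green, blue); there is no depth.
- robot.camera_info(name): a dict with "fx", "fy", "cx", "cy" (pixels), "rvec" (rotation vector, rad) and "tvec" (3), from world to camera coordinates, as OpenCV has them. Camera axes: x right, y down, z forward; pixel columns grow to the right and rows downward; lengths in m; the calibration is good to about 2 mm. A picture is of the moment at which its call begins. camera_info takes no time and is no camera call.
A pose or a line that the arm cannot do raises robot.PlanningError and nothing moves.
- robot.sign_off(): hands the job in, once; it reports no verdict.
The state is a dict: "time": time; "qpos": joint angles; "joint_vel": joint speeds; "effort": joint torques, N m; "ee_pos": TCP position; "tool_rot": TCP orientation; "force": force on the tool from outside, world axes, zero at the start; "moment": the same for the moment, N m; "opening": finger opening in m.
Only numpy, scipy, OpenCV 4.12 (cv2) and the standard library are available. Lean on these libraries where they do the work, as an engineer would, in place of code of your own. Each camera call takes 0.05 s, during which the arm holds its last target. There are 200 camera calls.

### The job

The bottle clamp on the bench stands open. Squeeze the sliding jaw's release lever against its grip plate, keep it squeezed while you slide the jaw along until its sprung pad presses the brown bottle against the fence, then let go so that the pawl drops fully home in a notch with the pad pushed in about half of its travel. The bottle is glass: press it gently and keep it upright, and leave the small things round the clamp where they are.

Things in the scene. Friction and masses are not known exactly. Their poses are not given: they have to be found in the camera images.
- clamp_bed: Fixed grey bed plate, 125 x 280 x 10 mm. Origin on the bench surface; the plate spans x -50 to 75, y -150 to 130 mm. Its +y is the closing direction of the jaw, +x the side of the dark notched bar (z up to 36 mm, x 40 to 57 mm), z up. The jaw's guide rail runs along y at x = 0.
- jaw (a joint): Travel of the sliding jaw along the bed's +y, m; 0 = fully open, 0.128 = end. Starts parked near 0. The jaw's middle is at bed y = -120 mm + travel. Its saddle (56 x 40 mm, top at z 46 mm) carries grip plate, lever with pawl (at the middle) and pad. It drags with about 5 N of friction, so it stays put even on a tooth, but only a pawl in a notch locks it. With the lever free the pawl blocks it.
- lever (a joint): Travel of the release lever, m; 0 = free, pawl fully home in a notch or recess; 0.010 = fully squeezed, at its stop. Squeezing moves it along the bed's -x, towards the grip plate; 6 N at 0, rising to 10 N at the stop (spring). The pawl clears the teeth from 0.006 on; a pawl resting on a tooth leaves it at about 0.006.
- pad (a joint): How far the sprung pad is pushed back into the jaw (along the bed's -y), m; 0 = free, 0.030 = solid. The spring gives 0.25 N per mm and is linear: 0.015 is 3.8 N on the bottle.
- grip_plate_top (a point): Middle of the upper edge of the grip plate's outer face (the face looking to the bed's -x). The plate is upright, fixed to the jaw, 34 mm wide along y, 8 mm thick, its top 126 mm above the bench and free down to z 46 mm. Axes as the bed's.
- lever_top (a point): Middle of the upper edge of the lever's outer face (to the bed's +x); plate 34 mm wide along y, 8 mm thick, top 126 mm over the bench, lower edge z 50 mm. Grip plate and lever measure 50 mm over their outer faces when free, 40 mm squeezed. Grasp both together from above, in the upper 40 mm, fingers closing along the bed's x. The grip plate does not yield in x.
- pad_face (a point): Middle of the rubber-faced pad's front, 42 mm above the bench, pad 40 mm wide and 50 mm high; it looks along the bed's +y and leads the middle of the jaw by 65 mm when free.
- bottle: Brown glass bottle with a black screw cap, 54 mm diameter, 125 mm high, 0.15 to 0.3 kg; origin at the centre of its underside. It stands loose on the bed plate (10 mm above the bench) a little before the fence and slides up to it when pushed.
- tape: Bystander: roll of pale tape lying near the clamp, 96 mm across, 25 mm high, origin under its centre.
- vial: Bystander: small vial with screw cap, 27 mm diameter, 56 mm high, origin under its centre.
- tweezers: Bystander: steel tweezers lying flat, 123 x 14 x 12 mm, origin under the centre.
- bar_mark (a point): Point on the bed under the notched bar, not moving with it. The bar has a 39 mm parking recess where the pawl starts, then notches every 10 mm (7 mm wide and deep, 3 mm flat teeth). It is clamped up to 6 mm off either way along y, unmeasured: find a notch by feel. Let go; if the lever does not come back all the way, squeeze and go on 2 mm. The 4 mm pawl drops in within 1.5 mm of a notch's middle.
- fence_seat (a point): Point on the bed plate (10 mm over the bench) where the 54 mm bottle's axis stands when it is pushed home against the fence, at x 0 (it may stand up to 10 mm aside), y 65 mm of the bed. The upright aluminium fence plate with black facing stands beyond it, across the +y end: 82 mm wide, top 72 mm over the bench, face at y 92 mm. Axes as the bed's.

How it is judged:
By the outcome, as a careful person would: the job done as asked, in the order asked, and still so for the second after the job is handed in, with the robot touching nothing.
It also fails if it takes over 64 s, if anything falls off the work surface, if the arm or the gripper's body presses on something with over 40 N, if the wrist force passes 120 N, or if a joint passes its speed limit or range.

## Working session

There is one attempt and no reset: what is moved stays moved. The work goes in short steps, each a Python script; the robot and the scene stay as the last script left them, time stands still between calls to the robot, and variables do not carry over. Pictures are saved under pics/ and viewed, about 8 in all and at most 12, crops included, and the job is handed in when it is done.

```bash
ls; mkdir -p pics
python3 - <<'E'
from rig import robot
import cv2
for n in("top","side"):
    cv2.imwrite(f"pics/{n}0.png",robot.grab_frame(n)[:,:,::-1]); print(n,robot.camera_info(n))
s=robot.get_state();print(s['time'],s['force'],s['tool_rot'],s['opening'])
E
```

```text
pics
top {'fx': 386.2593214194192, 'fy': 386.2593214194192, 'cx': 285.4407691132984, 'cy': 213.48314815951596, 'rvec': array([ 2.1677947 , -2.19492603,  0.05375891]), 'tvec': array([0.19739514, 0.55099439, 0.90921608])}
side {'fx': 534.0446021348129, 'fy': 534.0446021348129, 'cx': 284.1371601380997, 'cy': 203.86814651377225, 'rvec': array([ 0.43656437, -2.6382324 ,  1.34687151]), 'tvec': array([0.5499964 , 0.09956056, 0.89083543])}
0.1 [ 0.63441952 -0.51293845 -0.25510822] [[ 9.18014958e-01  3.96545425e-01 -5.13244067e-04]
 [ 3.96545739e-01 -9.18014538e-01  8.86216028e-04]
 [-1.19740604e-04 -1.01708432e-03 -9.99999476e-01]] 0.09402730514521883
```

View pics/top0.png

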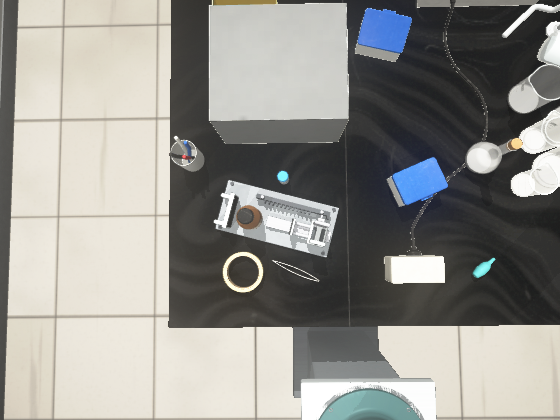

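View pics/side0.png

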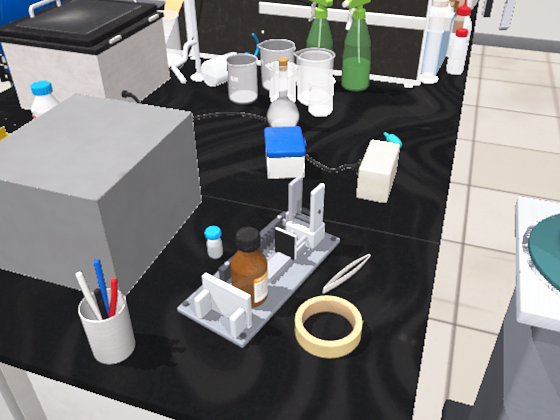

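Top view: bed at about columns 215–340, rows 178–257, with the fence at the left end and the jaw at the right. The bottle is near (248,216), the vial (283,177), the tape (243,272) and the tweezers (296,271). I'll zoom in on both views.

Run:
```python
import cv2
a=cv2.imread("pics/top0.png")[170:265,205:350]
cv2.imwrite("pics/topc.png",cv2.resize(a,None,fx=5.5,fy=5.5,interpolation=cv2.INTER_CUBIC))
a=cv2.imread("pics/side0.png")[170:350,170:375]
cv2.imwrite("pics/sidec.png",cv2.resize(a,None,fx=3.3,fy=3.3,interpolation=cv2.INTER_CUBIC))
```

```text
(no output)
```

View pics/topc.png

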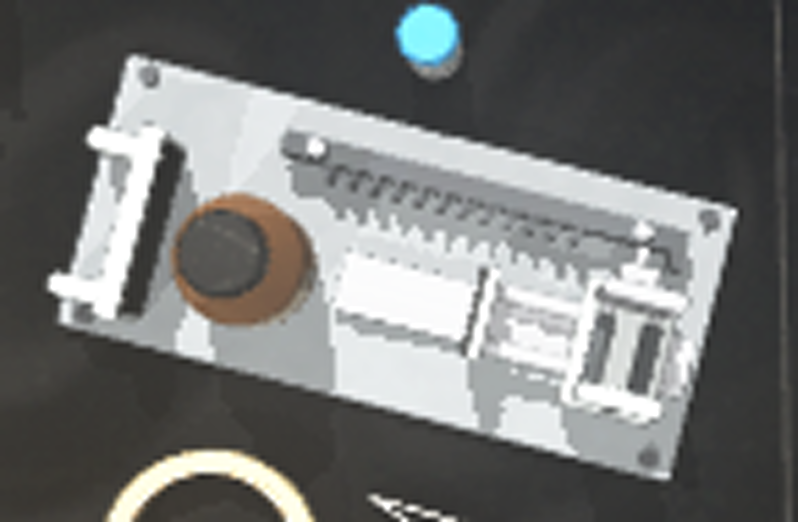

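View pics/sidec.png

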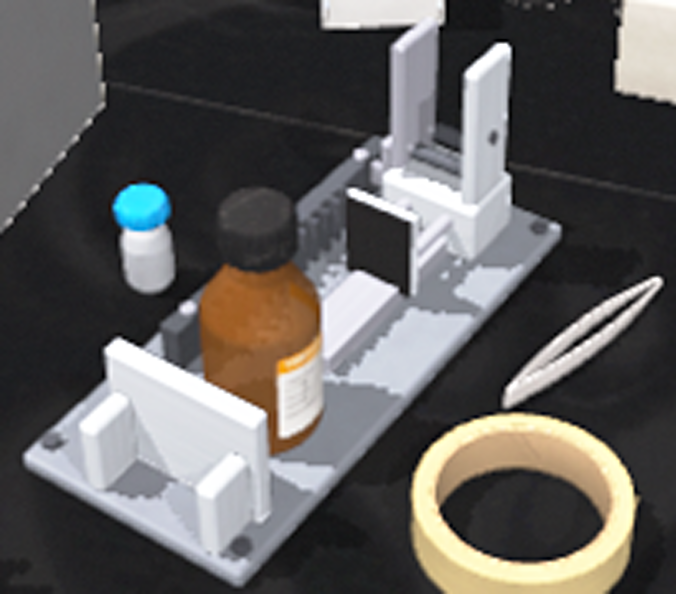

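```bash
cat > h.py <<'E'
from rig import robot
import numpy as np, cv2
def ray(n,uv,z):
    c=robot.camera_info(n); R=cv2.Rodrigues(c["rvec"])[0]; t=c["tvec"]
    o=-R.T@t; d=R.T@np.array([(uv[0]-c["cx"])/c["fx"],(uv[1]-c["cy"])/c["fy"],1])
    return o+d*(z-o[2])/d[2]
def topc(u,v): return ((u+.5)/5.5-.5+205,(v+.5)/5.5-.5+170)
def sidec(u,v): return ((u+.5)/3.3-.5+170,(v+.5)/3.3-.5+170)
def fit(P,B):
    P=np.array(P)[:,:2];B=np.array(B)/1000.; pc,bc=P.mean(0),B.mean(0)
    U,S,Vt=np.linalg.svd((B-bc).T@(P-pc)); D=np.diag([1,np.linalg.det(Vt.T@U.T)]); R=Vt.T@D@U.T
    t=pc-R@bc; return R,t,np.linalg.norm(P-(B@R.T+t),axis=1)
E
python3 - <<'E'
from h import *
np.set_printoptions(precision=4,suppress=True)
T=[(75,130),(75,-150),(-50,-150),(-50,130)]
P=[ray("top",topc(*p),.01) for p in [(132,55),(738,208),(665,478),(60,322)]]
R,t,e=fit(P,T);print("top",np.degrees(np.arctan2(R[1,0],R[0,0])),t,e)
Q=[ray("side",sidec(*p),.01) for p in [(24,457),(241,577),(562,226)]]
R2,t2,e=fit(Q,[T[0],T[3],T[2]]);print("side",np.degrees(np.arctan2(R2[1,0],R2[0,0])),t2,e)
bed=lambda n,p,z,R,t:1000*R.T@(ray(n,p,z)[:2]-t)
for nm,p in dict(lev1=(600,281),lev2=(686,300),gr1=(567,400),gr2=(656,416)).items(): print(nm,bed("top",topc(*p),.126,R,t))
for nm,p in dict(levA=(392,45),levB=(437,22),gripA=(467,68),gripB=(510,45)).items(): print(nm,bed("side",sidec(*p),.126,R2,t2))
print("cap",bed("top",topc(220,254),.135,R,t),"padtop",bed("top",topc(478,310),.067,R,t))
print("capside",bed("side",sidec(256,207),.135,R2,t2))
E
```

```text
top -15.158605264518133 [0.5344 0.2245] [0.0025 0.0012 0.0034 0.0022]
side -14.809967162529338 [0.5324 0.226 ] [0.0014 0.0013 0.0012]
lev1 [ 21.0566 -93.0301]
lev2 [  22.2048 -126.8864]
gr1 [-26.4958 -91.9931]
gr2 [ -23.893  -126.5714]
levA [ 24.0983 -96.9482]
levB [  16.7597 -126.5326]
gripA [ -16.5724 -100.2547]
gripB [ -23.7369 -128.8015]
cap [-5.6719 50.678 ] padtop [  0.3126 -49.7861]
capside [-2.8332 48.936 ]
```

```bash
cat >> h.py <<'E'
a=np.radians(-15.0); BX=np.array([np.cos(a),np.sin(a),0]); BY=np.array([-np.sin(a),np.cos(a),0]); T0=np.array([.5334,.2252,0])
ROT=np.column_stack([np.cross(BX,[0,0,-1]),BX,[0,0,-1]])
def W(x,y,z): return T0+BX*x/1000+BY*y/1000+np.array([0,0,z/1000])
def B(p): d=np.array(p)-T0; return np.array([d@BX,d@BY,d[2]])*1000
def st():
    s=robot.get_state(); f=np.array(s["force"]); print("t%.2f"%s["time"],"bed",B(s["ee_pos"]).round(2),"F",np.round([f@BX,f@BY,f[2]],1),"open %.4f"%s["opening"]); return s
E
python3 - <<'E'
from h import *
print(robot.ik(W(-2,-112,200),ROT))
robot.move_ptp(W(-1,-112,200),ROT); st()
robot.gripper_to(.08); robot.move_linear(W(-1,-112,108),.12); st()
print(robot.move_linear(W(25,-112,108),.03,threshold=3)); st()
E
```

```text
[ 0.39465297  0.35076114 -0.82261681  1.88723105  0.29806965  1.03050184
 -0.81512247]
t2.71 bed [  -0.51 -112.73  199.93] F [-0.3 -0.2 -0.6] open 0.0940
t4.08 bed [  -0.76 -111.72  108.55] F [ 0.   0.4 -0.2] open 0.0803
True
t4.66 bed [  14.73 -112.14  107.69] F [ 0.3 -0.   0.2] open 0.0803
```

Run:
```python
from h import *
robot.move_linear(W(-5.2,-112,108),.06); st()
robot.gripper_to(.038); st()
import cv2
ims=[robot.grab_frame("top")[160:270,200:350],robot.grab_frame("side")[160:340,180:390]]
ims=[cv2.resize(i,(400,int(400*i.shape[0]/i.shape[1])),interpolation=cv2.INTER_CUBIC) for i in ims]
h=max(i.shape[0] for i in ims); ims=[cv2.copyMakeBorder(i,0,h-i.shape[0],0,0,cv2.BORDER_CONSTANT) for i in ims]
cv2.imwrite("pics/grip.png",np.hstack(ims)[:,:,::-1])
```

```text
t5.13 bed [  -5.25 -112.04  108.17] F [0.4 0.4 0.2] open 0.0800
t5.88 bed [  -5.5  -111.99  108.04] F [-4.9 -1.9  6.1] open 0.0390
```

View pics/grip.png

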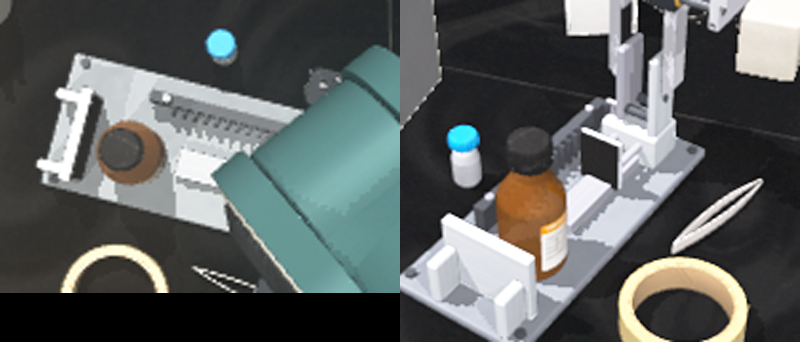

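Run:
```python
from h import *
robot.move_linear(W(-5.4,-60,108),.06); st()
for y in (-50,-40,-30,-24,-20,-17): 
    robot.move_linear(W(-5.4,y,108),.025); robot.pause(.1); st()
cv2.imwrite("pics/s1f.png",robot.grab_frame("side")[:,:,::-1]); cv2.imwrite("pics/t1f.png",robot.grab_frame("top")[:,:,::-1])
a=cv2.imread("pics/s1f.png")[160:350,170:340]
cv2.imwrite("pics/s1.png",cv2.resize(a,None,fx=3.1,fy=3.1,interpolation=cv2.INTER_CUBIC))
```

```text
t7.00 bed [ -5.44 -59.86 108.05] F [-3.4 -0.8  2.6] open 0.0395
t7.65 bed [ -5.4  -50.05 108.06] F [-2.1 -2.   5.8] open 0.0390
t8.30 bed [ -5.38 -40.05 108.06] F [-1.8 -1.9  5.3] open 0.0392
t8.95 bed [ -5.35 -30.28 108.06] F [-3.2 -3.5  6.2] open 0.0394
t9.44 bed [ -5.34 -24.25 108.04] F [-2.8 -3.8  6.1] open 0.0389
t9.85 bed [ -5.35 -20.24 108.08] F [-2.6 -4.4  6.2] open 0.0394
t10.22 bed [ -5.32 -17.39 108.05] F [-2.7 -4.2  7. ] open 0.0391
```

View pics/s1.png

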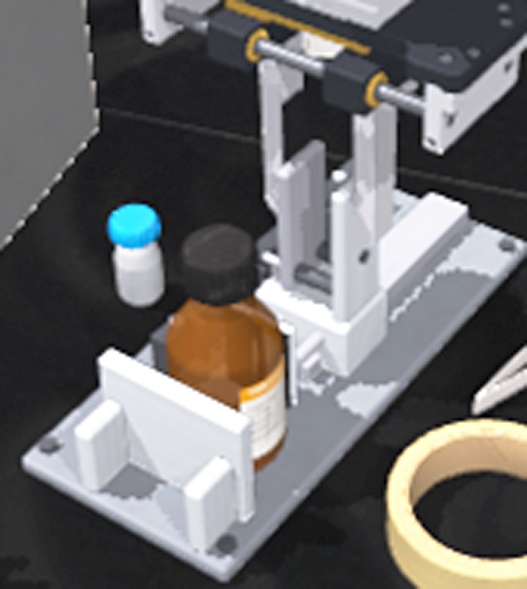

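Run:
```python
from h import *
c=lambda u,v:((u+.5)/3.1-.5+170,(v+.5)/3.1-.5+160)
for n,p,z in (("sadF",(342,320),.046),("sadB",(388,286),.046),("padT1",(288,325),.067),("padT2",(297,330),.067),("padB",(296,405),.017),("gripF",(333,190),.126),("gripB",(352,172),.126),("capc",(217,243),.135),("bedcor",(222,577),.01),("bedcor75,130",(24,460),.01)):
    print(n,B(ray("side",c(*p),z)).round(1))
```

```text
sadF [-21.9  -5.   46. ]
sadB [-27.  -39.3  46. ]
padT1 [-15.6  31.3  67. ]
padT2 [-21.2  31.8  67. ]
padB [-19.9  32.5  17. ]
gripF [-17.4  -4.7 126. ]
gripB [-17.  -21.3 126. ]
capc [ -3.  65. 135.]
bedcor [-50.3 132.5  10. ]
bedcor75,130 [ 71.6 129.7  10. ]
```

The pad is on the bottle and the bottle's axis is at about bed y 65, so it is seated. The saddle corner is near (342,320) and the pad edge near (292,330). To measure the pad stroke, I'll compare pad-to-saddle distances with the first picture.

Run:
```python
import cv2,numpy as np
a=cv2.imread("pics/side0.png")[215:275,265:340]; b=cv2.imread("pics/s1f.png")[235:295,240:315]
cv2.imwrite("pics/cmp.png",np.hstack([cv2.resize(i,(400,320),interpolation=cv2.INTER_CUBIC) for i in (a,b)]))
```

```text
(no output)
```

View pics/cmp.png

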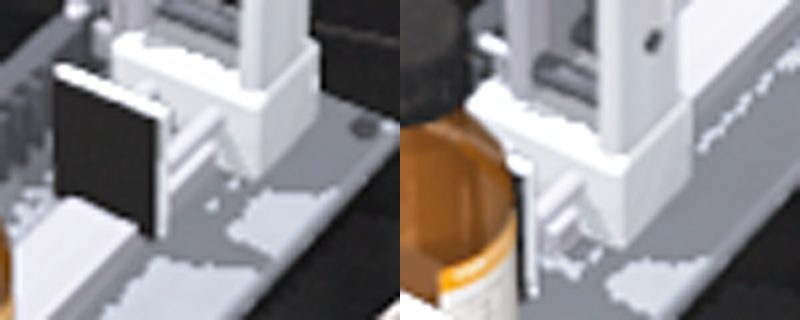

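Run:
```python
from h import *
k=16/3
def c(u,v,o): return ((u+.5)/k-.5+o[0],(v+.5)/k-.5+o[1])
for tag,o,pts in (("init",(265,215),dict(sF=(266,95,46),sB=(318,48,46),sbot=(262,176,10),pT=(162,112,67),pB=(157,237,17),pBb=(170,233,17))),
 ("now",(240,235),dict(sF=(222,160,46),sB=(290,100,46),sbot=(220,246,10),pT=(129,170,67),pB=(130,299,17),pBb=(139,293,17)))):
    for n,(u,v,z) in pts.items(): print(tag,n,B(ray("side",c(u,v,o),z/1000)).round(1))
```

```text
init sF [-27.5 -98.6  46. ]
init sB [ -28.9 -128.    46. ]
init sbot [ -25.6 -101.6   10. ]
init pT [-18.9 -51.9  67. ]
init pB [-17.8 -52.   17. ]
init pBb [-20.1 -55.7  17. ]
now sF [-25.7  -2.9  46. ]
now sB [-27.8 -35.7  46. ]
now sbot [-24.1  -4.1  10. ]
now pT [-19.5  33.8  67. ]
now pB [-18.8  34.1  17. ]
now pBb [-19.5  30.7  17. ]
```

Run:
```python
from h import *
X=-5.4
for y in (-15,-13,-11,-9,-7,-5):
    robot.move_linear(W(X,y,108),.02); robot.pause(.15); s=st()
    robot.gripper_to(.070); robot.pause(.2)
    hit=robot.move_linear(W(-19,y,108),.02,threshold=2.5); x=B(robot.get_state()["ee_pos"])[0]
    print("probe",y,hit,"lever outer",round(x+35,2),"(free 24.6, tooth 18.6)"); 
    robot.move_linear(W(X,y,108),.05)
    if x+35>22.3 and hit: break
    robot.gripper_to(.038)
st()
```

```text
t10.72 bed [ -5.34 -15.54 108.05] F [-3.1 -5.1  8.9] open 0.0389
probe -15 True lever outer 19.29 (free 24.6, tooth 18.6)
t13.50 bed [ -5.33 -13.55 108.05] F [-0.8 -4.8  3.6] open 0.0391
probe -13 True lever outer 19.03 (free 24.6, tooth 18.6)
t16.31 bed [ -5.34 -11.56 108.03] F [-1.3 -5.2  4.4] open 0.0389
probe -11 True lever outer 19.0 (free 24.6, tooth 18.6)
t19.12 bed [ -5.34  -9.62 108.04] F [-1.1 -5.3  5.1] open 0.0387
probe -9 True lever outer 19.06 (free 24.6, tooth 18.6)
t21.93 bed [ -5.29  -7.64 108.05] F [-2.2 -5.8  4. ] open 0.0391
probe -7 True lever outer 19.35 (free 24.6, tooth 18.6)
t24.71 bed [ -5.3   -5.66 108.05] F [-1.5 -6.5  3.4] open 0.0390
probe -5 True lever outer 24.79 (free 24.6, tooth 18.6)
t26.23 bed [ -5.26  -5.12 107.82] F [-0.3 -0.   0.5] open 0.0699
```

The lever is fully home. Allowing for the small offset at each regrip, the jaw should have the pad pushed in about 17 mm. The neighbouring notch would be about 8 mm. I'll retreat and check in pictures.

Run:
```python
from h import *
robot.gripper_to(.078)
robot.move_linear(W(-5.2,-5,230),.12)
robot.goto_joints([1.121,0.417,-0.01,1.614,0.005,1.111,-0.053]); st()
cv2.imwrite("pics/s2f.png",robot.grab_frame("side")[:,:,::-1]); cv2.imwrite("pics/t2f.png",robot.grab_frame("top")[:,:,::-1])
a=cv2.imread("pics/s2f.png")[165:300,225:340]; b=cv2.imread("pics/t2f.png")[165:290,205:350]
cv2.imwrite("pics/fin.png",np.hstack([cv2.resize(i,(400,h),interpolation=cv2.INTER_CUBIC) if 0 else cv2.copyMakeBorder(cv2.resize(i,(400,h),interpolation=cv2.INTER_CUBIC),0,470-h,0,0,cv2.BORDER_CONSTANT) for i,h in ((a,470),(b,345))]))
a=cv2.imread("pics/s2f.png")[235:295,240:315]; cv2.imwrite("pics/fin2.png",cv2.resize(a,(750,600),interpolation=cv2.INTER_CUBIC))
d=cv2.absdiff(cv2.imread("pics/t2f.png"),cv2.imread("pics/top0.png")).max(2)
for n,(r0,r1,c0,c1) in dict(vial=(168,188,272,294),tape=(250,295,220,266),tweez=(258,284,270,322)).items(): print(n,d[r0:r1,c0:c1].max())
```

```text
t30.73 bed [ -68.41 -844.73  224.47] F [ 0.1 -0.2  0.2] open 0.0781
vial 72
tape 34
tweez 30
```

View pics/fin.png

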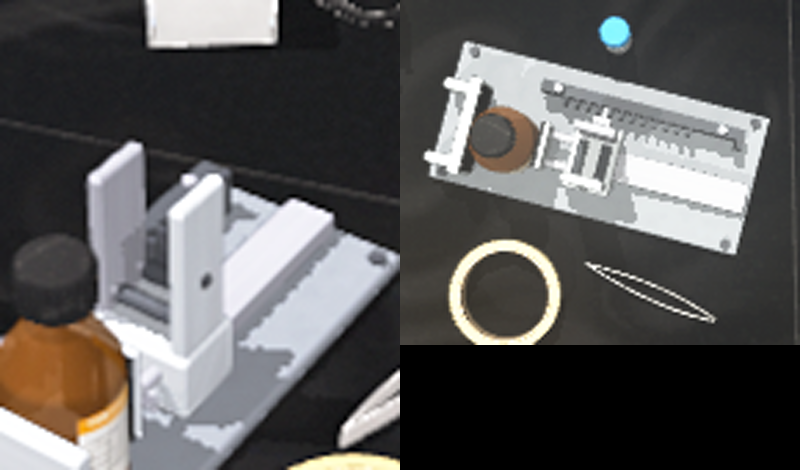

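View pics/fin2.png

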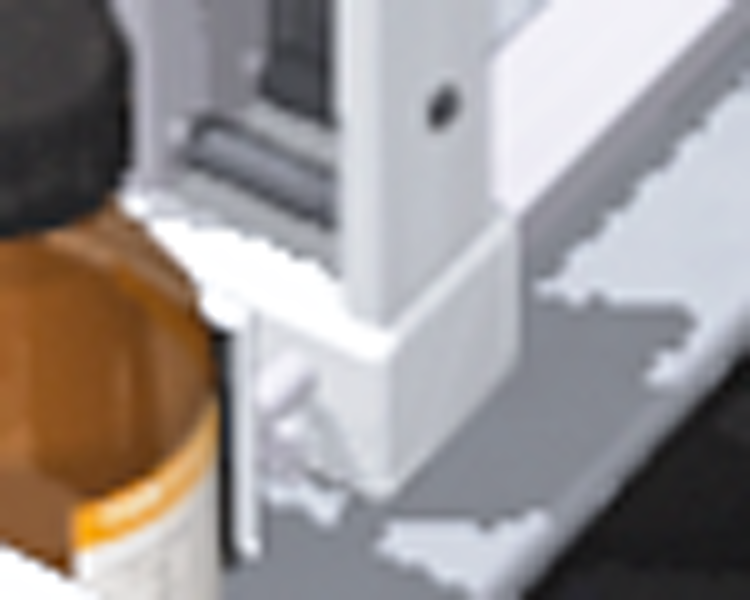

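Run:
```python
from h import *
c=lambda u,v:((u+.5)/10-.5+240,(v+.5)/10-.5+235)
for n,u,v,z in (("sF",385,350,46),("sbot",385,497,10),("sB",520,218,46),("pB",240,560,17),("pBb",255,553,17)): print(n,B(ray("side",c(u,v),z/1000)).round(1))
for f in ("top0","t2f","side0","s2f"):
    h=cv2.cvtColor(cv2.imread(f"pics/{f}.png"),cv2.COLOR_BGR2HSV)
    w=(168,188,272,294) if f[0]=="t" else (222,262,200,228)
    m=cv2.inRange(h,(85,120,120),(105,255,255))[w[0]:w[1],w[2]:w[3]]; M=cv2.moments(m,True); print(f,M["m00"],M["m10"]/M["m00"],M["m01"]/M["m00"])
```

```text
sF [-27.9   9.   46. ]
sbot [-24.8   4.8  10. ]
sB [-28.5 -27.6  46. ]
pB [-18.1  34.2  17. ]
pBb [-19.2  31.8  17. ]
top0 51.0 10.313725490196079 8.07843137254902
t2f 52.0 10.48076923076923 8.442307692307692
side0 201.0 12.442786069651742 10.35323383084577
s2f 200.0 12.735 10.48
```

```bash
python3 -c "
from h import *
st(); robot.sign_off()"
```

```text
t30.82 bed [ -68.66 -844.94  224.49] F [0.4 0.1 0.4] open 0.0781
the job is handed in; nothing more can be done
```

The clamp is closed on the bottle with the pawl home in a notch, and I handed the job in at about 31 s of the 64 s allowed. I squeezed the lever, slid the jaw until the pad had the bottle against the fence, then let go and felt for a notch in small forward steps. It dropped in on the sixth try.

**Last checks:**
- **Pawl:** touching the lever's outer face put it at x 24.8 mm. Free is 24.6 mm and resting on a tooth is about 18.6–19.3 mm, so the pawl is fully home.
- **Pad:** it is pushed in an estimated 17–18 mm (±2 mm), a little over the 15 mm asked. The neighbouring notch would have left it at about 8 mm, so this is the closer one.
- **Bottle:** it stands upright at the fence in the last pictures.
- **Bystanders:** the tape and tweezers show no visible change. The vial's colour blob shifted by 0.2–0.4 pixel (under 1 mm), which I take for picture noise, as nothing came near it.

**Disagreements:**
- **Jaw position:** separate picture measurements of the jaw's middle differed by up to about 5 mm, so the pad figure rests on differences between pictures and the arm's own travel.
- **Step size:** the jaw advanced only about 1.4 mm per 2 mm step because of a small offset at each regrip. I allowed for this in the estimate.

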